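Pack the fitting kit: the full screw tin and the scraper

TASK

Pack the wooden kit tray: find by its weight the one of the three look-alike tins that is full of screws and stand it in the tray's green-framed pocket, and slide the red-handled scraper's blade down into the slot of the tray's block until it is fully home. Leave the two empty tins standing on the bench, keep everything upright, set things down gently without dropping them, and leave the other things on the bench alone.

Things in the scene. Friction and masses are not known exactly. Their poses are not given: they have to be found in the camera images.
- kit_tray: Brown wooden kit tray fixed to the bench, 150 (its x) x 260 (its y) mm, floor 8 mm thick, outer rim 20 mm high; origin under its centre, z up. On its -y half stands a pale wooden slot block, 120 (x) x 50 (y) mm, top 60 mm above the bench; on its +y half a green-framed square pocket for a tin.
- slot_mouth (a point): Centre of the slot's mouth, on the block's top face (60 mm above the bench, at y = -62 mm in the tray's frame). The slot is 96 mm long along the tray's x, 6 mm wide along the tray's y, 50 mm deep, with a chamfered mouth. Axes as the tray's. Its place and turn change from start to start with the tray.
- pocket_floor (a point): Centre of the tin pocket's floor, 8 mm above the bench (at y = +62 mm in the tray's frame). The pocket is 68 x 68 mm inside, its frame 6 mm thick and 12 mm above the floor. Axes as the tray's.
- scraper: Bench scraper: red bar handle 110 long (its x) x 22 thick (y) x 40 high (z), under it a steel blade 90 long x 3 thick, reaching 46 mm below the handle. Origin: centre of the handle's underside; z up. 0.16 kg. Starts upright in the rest, blade between its rails, handle on them, x along the rest's x. Either way round fits the slot; fully home, the handle rests on the block.
- rest: Fixed scraper rest: dark base plate 130 x 70 mm and two blue rails along its x, tops 55 mm above the bench, a gap of 10 mm between them, 54 mm over both; origin under its centre, z up.
- tin_a: One of three look-alike closed parts tins: silver, white band, green lid, upright cylinder, diameter 54, 75 mm tall; origin at the centre of its underside, z up. The one full of screws weighs about 0.58 kg, an empty one about 0.13 kg; which is which cannot be seen and changes place from start to start.
- tin_b: One of three look-alike closed parts tins: silver, white band, green lid, upright cylinder, diameter 54, 75 mm tall; origin at the centre of its underside, z up. The one full of screws weighs about 0.58 kg, an empty one about 0.13 kg; which is which cannot be seen and changes place from start to start.
- tin_c: One of three look-alike closed parts tins: silver, white band, green lid, upright cylinder, diameter 54, 75 mm tall; origin at the centre of its underside, z up. The one full of screws weighs about 0.58 kg, an empty one about 0.13 kg; which is which cannot be seen and changes place from start to start.
- plane: Bystander, to be left alone: wooden hand plane, 200 x 62 mm, steel blade up to 95 mm high.
- sanding_block: Bystander, to be left alone: cork sanding block with a red sole, 112 x 64 x 28 mm.
- glue: Bystander, to be left alone: closed pale glue bottle with yellow label and orange cap, diameter 56, 165 mm tall.
- hammer: Bystander, to be left alone: hammer lying flat, origin at its underside.
- offcut: Bystander, to be left alone: pale wood offcut, 130 x 75 x 24 mm, lying flat.
- tape_measure: Bystander, to be left alone: yellow tape measure standing on the bench, 72 x 38 x 66 mm.
- mug: Bystander, to be left alone: blue mug, diameter 80, 90 mm tall.
Things that resemble listed ones, but are neither listed nor needed, are in the scene too. What is meant by the scraper is not blue, pink or turquoise, and is the larger of those in its own colour.

How it is judged (in metres and radians):
At the end, for the whole second after the job is handed in: Full tin upright (0.1 rad) in the pocket, within 12 mm of centre and 4 mm of the floor; other two tins upright on the bench; scraper handle within 3 mm of the block top, within 8 mm along and 5 mm across the slot, aligned within 0.1 rad, upright within 0.08 rad; tins and scraper at rest (((contact force between tin_a and kit_tray above 3.2 N and x of tin_a in the frame of pocket_floor between -0.012 and 0.012 m and y of tin_a in the frame of pocket_floor between -0.012 and 0.012 m and z of tin_a in the frame of pocket_floor between -0.004 and 0.004 m and height (world z) of tin_b between -0.005 and 0.005 m and height (world z) of tin_c between -0.005 and 0.005 m) or (contact force between tin_b and kit_tray above 3.2 N and x of tin_b in the frame of pocket_floor between -0.012 and 0.012 m and y of tin_b in the frame of pocket_floor between -0.012 and 0.012 m and z of tin_b in the frame of pocket_floor between -0.004 and 0.004 m and height (world z) of tin_a between -0.005 and 0.005 m and height (world z) of tin_c between -0.005 and 0.005 m) or (contact force between tin_c and kit_tray above 3.2 N and x of tin_c in the frame of pocket_floor between -0.012 and 0.012 m and y of tin_c in the frame of pocket_floor between -0.012 and 0.012 m and z of tin_c in the frame of pocket_floor between -0.004 and 0.004 m and height (world z) of tin_a between -0.005 and 0.005 m and height (world z) of tin_b between -0.005 and 0.005 m)) and angle between each of tin_a, tin_b, tin_c's own z axis and vertical below 0.1 rad and linear speed of each of tin_a, tin_b, tin_c, scraper below 0.02 m/s and x of scraper in the frame of slot_mouth between -0.008 and 0.008 m and y of scraper in the frame of slot_mouth between -0.005 and 0.005 m and z of scraper in the frame of slot_mouth between -0.003 and 0.003 m and angle between the x axis of scraper and the x axis of kit_tray, either way round below 0.1 rad and angle between scraper's own z axis and vertical below 0.08 rad); the robot touches nothing.
It fails at once if a bystander is moved more than 40 mm (distance of any of plane, sanding_block, glue, hammer, offcut, tape_measure, mug from where it was at the start of the episode above 0.04 m).
It fails at once if a tin or the scraper is dropped (faster than 0.7 m/s with no finger on it) ((linear speed of tin_a above 0.7 m/s and contact force between the fingers and tin_a below 0.05 N) or (linear speed of tin_b above 0.7 m/s and contact force between the fingers and tin_b below 0.05 N) or (linear speed of tin_c above 0.7 m/s and contact force between the fingers and tin_c below 0.05 N) or (linear speed of scraper above 0.7 m/s and contact force between the fingers and scraper below 0.05 N)).
It fails at once if a tin or the scraper is tipped over (more than 0.6 rad) (angle between any of tin_a, tin_b, tin_c, scraper's own z axis and vertical above 0.6 rad).
It also fails if it takes over 72 s, if anything falls off the work surface, if the arm or the gripper's body presses on something with over 40 N, if the wrist force passes 120 N, or if a joint passes its speed limit or range.

ROBOT

A 6-joint arm with a two-finger parallel gripper is mounted at the origin on the work surface. World frame = base frame: x ahead of the robot, y to its left, z up, the work surface at z = 0. Lengths are in m, angles in degrees, forces in N, time in s.
With the tool pointing down it reaches from about 0.325 to 0.75 m from the base axis. Payload 7.6 kg.
Tool frame: the origin (TCP) lies on the centre line of the jaws, within the pads' length; the fingertips stand 8 mm ahead of it and the grasp point (between the pads) lies 11 mm behind it (arm.tcp_to_tips is the distance from the TCP to the fingertips, in m); x points along the fingers, y is the direction in which the jaws open and shut, and the axes are right-handed (so a half turn about x gives the same grasp; the last joint's range is limited). The gripper opens to 85 mm and grips with 20 to 120 N. Pads are 22 mm wide; open, the fingers measure 114 mm over their backs; the gripper's body (76 mm by 85 mm) begins 54 mm behind the grasp point. The pads swing forward as they close: fully open they stand 13 mm farther back than shut.
Start: joints at [70.629, 2.991, 80.254, -0, 96.75, -4.028], TCP at [0.139, 0.506, 0.239] pointing down, gripper open.
Joint ranges: [-166.34, 166.34], [-52.06, 124.39], [6.96, 135.62], [-60.46, 240.46], [14.63, 156.25], [-167.68, 167.68]. Speed limits (degrees/s): [147.25, 147.25, 172.46, 180, 180, 180].

INTERFACE

Orientations are given as [roll, pitch, yaw] about the fixed x, y, z axes, in that order (R = Rz(yaw) Ry(pitch) Rx(roll)).
In Python, from workcell import arm, hand, kinematics, vision gives the robot as it stands. Calls block until the motion is done:
- arm.move_ptp(position, orientation): joint-space move of the TCP to a pose.
- arm.movel(position, rot=None, v=0.15, until_force=None): straight line of the TCP; rot=None keeps the orientation; v is the mean speed in m/s. With until_force (N) it stops when the force on the tool has changed by that much, and returns True; else False.
- arm.set_joints(angles): joint-space move.
- hand.set_gripper(opening, grip_force=None): finger opening in m; grip_force is the grip in N (None keeps the last); returns when the fingers have stopped.
- arm.wait(seconds).
- kinematics.solve_ik(position, orientation): joint angles nearest the present ones, or None.
- vision.grab_frame(name): name is "scene" or "side" or "wrist"; returns the picture (400x640x3 uint8, red, green, blue); there is no depth.
- vision.camera_info(name): a dict with "fx", "fy", "cx", "cy" (pixels), "world_from_camera" (4x4, takes a point from camera to world coordinates). Camera axes: x right, y down, z forward; pixel columns grow to the right and rows downward; lengths in m; the calibration is good to about 2 mm. The wrist camera is an equidistant fisheye: a pixel r from the principal point sees the ray r / f radians off the axis. A picture is of the moment at which its call begins: read the wrist's pose just before it. camera_info takes no time and is no camera call; for the wrist camera it gives the pose at the moment of the call.
A pose or a line that the arm cannot do raises arm.MotionError and nothing moves.
- arm.hand_in(): hands the job in, once; it reports no verdict.
Readings, each from a call of its own:
- arm.current_t(): time.
- arm.current_qpos(): joint angles.
- arm.current_joint_velocities(): joint speeds.
- arm.current_joint_torque(): joint torques, N m.
- arm.current_eef_pos(): TCP position.
- arm.current_orientation(): TCP orientation.
- arm.current_contact_force(): force on the tool from outside, world axes, zero at the start.
- arm.current_moment(): the same for the moment, N m.
- arm.current_gripper_width(): finger opening in m.
Only numpy, scipy, OpenCV 4.12 (cv2) and the standard library are available. Lean on these libraries where they do the work, as an engineer would, in place of code of your own. Each camera call takes 0.05 s, during which the arm holds its last target.

## Working session

There is one attempt and no reset: what is moved stays moved. The work goes in short steps, each a Python script; the robot and the scene stay as the last script left them, time stands still between calls to the robot, and variables do not carry over. Pictures are saved under pics/ and viewed, and the job is handed in when it is done.

```bash
ls; mkdir -p pics; python3 - <<'E'
from workcell import arm, hand, kinematics, vision
import cv2
for n in ["scene","side","wrist"]:
    i=vision.camera_info(n); print(n,i)
    im=vision.grab_frame(n); cv2.imwrite(f"pics/{n}0.png",cv2.cvtColor(im,cv2.COLOR_RGB2BGR))
print(arm.current_t(),arm.current_orientation(),arm.tcp_to_tips)
E
```

```text
pics
scene {'fx': 362.450131951056, 'fy': 362.450131951056, 'cx': 322.21308800654555, 'cy': 202.41359510644583, 'world_from_camera': array([[ 0.45158329,  0.63362145, -0.62816908,  1.35865702],
       [ 0.89217102, -0.32869765,  0.30982047, -0.35329317],
       [-0.0101688 , -0.70034399, -0.71373306,  1.00633955],
       [ 0.        ,  0.        ,  0.        ,  1.        ]])}
side {'fx': 398.62606028899614, 'fy': 398.62606028899614, 'cx': 320.3146907687207, 'cy': 202.00617634866418, 'world_from_camera': array([[ 0.96850606, -0.19412766,  0.15591812,  0.37197769],
       [-0.24861598, -0.71966251,  0.64828695, -0.67703123],
       [-0.013642  , -0.66663358, -0.74526074,  0.90073333],
       [ 0.        ,  0.        ,  0.        ,  1.        ]])}
wrist {'fx': 309.70691628693146, 'fy': 309.70691628693146, 'cx': 317.1043516311718, 'cy': 193.76075313153584, 'world_from_camera': array([[ 0.26489653,  0.91708268,  0.29797515,  0.06241582],
       [ 0.96427542, -0.25140053, -0.08349067,  0.52765194],
       [-0.00165674,  0.3094465 , -0.95091541,  0.37340496],
       [ 0.        ,  0.        ,  0.        ,  1.        ]])}
0.15 [ -93.48459632   89.92853949 -108.8274747 ] 0.008
```

View pics/scene0.png

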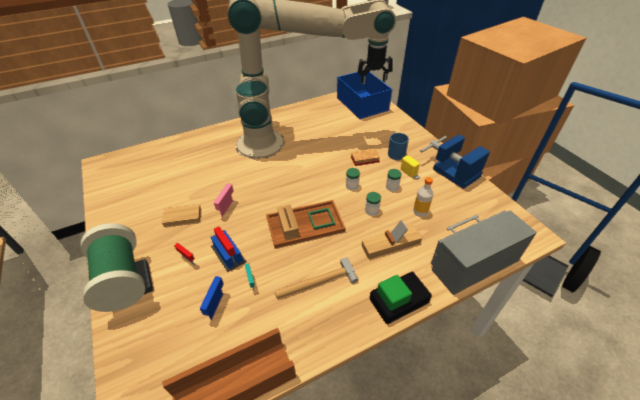

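View pics/side0.png

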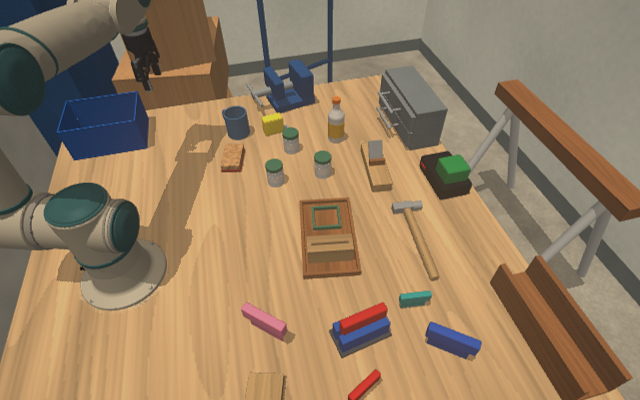

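View pics/wrist0.png

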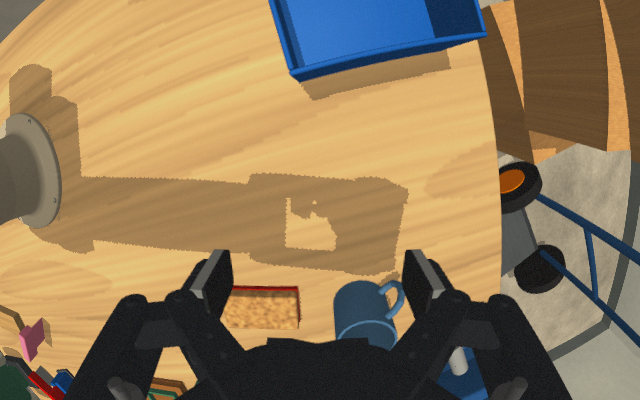

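The tins show at scene (353,178), (394,179), (373,203) and side (275,172), (290,139), (322,163). The tray is at scene (305,223), and the scraper in its rest at scene (227,243) and side (362,325). The small red bar at scene (185,252) is a decoy. Next I'll measure these coarsely.

```bash
cat > h.py <<'E'
import numpy as np, cv2
from workcell import arm, hand, kinematics, vision
def ray(i,uv,fish=False):
    u,v=uv; x=(u-i['cx'])/i['fx']; y=(v-i['cy'])/i['fy']
    if fish:
        r=np.hypot(x,y); s=np.sin(r)/r if r>1e-9 else 1.; d=np.array([x*s,y*s,np.cos(r)])
    else: d=np.array([x,y,1.])
    T=i['world_from_camera']; d=T[:3,:3]@d
    return T[:3,3],d/np.linalg.norm(d)
def plane(i,uv,z,fish=False):
    o,d=ray(i,uv,fish); return (o+d*(z-o[2])/d[2])[:2]
def tri(rs):
    A=0;b=0
    for o,d in rs:
        P=np.eye(3)-np.outer(d,d); A=A+P; b=b+P@o
    x=np.linalg.solve(A,b); return x,[np.linalg.norm((np.eye(3)-np.outer(d,d))@(x-o)) for o,d in rs]
def blobs(im,lo,hi,lo2=None,hi2=None,amin=20):
    hsv=cv2.cvtColor(im,cv2.COLOR_RGB2HSV)
    m=cv2.inRange(hsv,np.array(lo),np.array(hi))
    if lo2 is not None: m|=cv2.inRange(hsv,np.array(lo2),np.array(hi2))
    n,l,s,c=cv2.connectedComponentsWithStats(m)
    return m,l,[(k,s[k],c[k]) for k in range(1,n) if s[k][4]>=amin]
def grab(n,name=None):
    i=vision.camera_info(n); im=vision.grab_frame(n)
    if name: cv2.imwrite(f"pics/{name}.png",cv2.cvtColor(im,cv2.COLOR_RGB2BGR))
    return i,im
E
python3 - <<'E'
from h import *
for n in ["scene","side"]:
    im=cv2.cvtColor(cv2.imread(f"pics/{n}0.png"),cv2.COLOR_BGR2RGB); i=vision.camera_info(n)
    for nm,a in dict(green=((60,80,20),(95,255,255)),red=((0,170,60),(5,255,255),(174,170,60),(180,255,255))).items():
        m,l,b=blobs(im,*a)
        for k,s,c in b: print(n,nm,s,c.round(1),plane(i,c,{'green':.075,'red':.085}[nm]).round(3))
E
```

```text
scene green [229   0  31  33 781] [244.1  16.3] [-1.423  0.405]
scene green [375  12  19  21 282] [383.8  21.9] [-0.843  1.235]
scene green [370  41  16   4  28] [377.1  43. ] [-0.559  0.995]
scene green [237  81  29  15 318] [250.8  88.1] [-0.381  0.098]
scene green [240 102  27  26 501] [253.4 114.1] [-0.135  0.026]
scene green [347 169  12   9  92] [352.6 172.9] [0.45  0.229]
scene green [389 170  11   9  89] [393.9 173.9] [0.529 0.369]
scene green [367 193  13  10 106] [373.2 197.6] [0.602 0.227]
scene green [309 209  20   6  33] [318. 211.] [0.57  0.019]
scene green [314 221  20   8  32] [324.3 225.1] [0.638 0.009]
scene green [  88  235   48   44 1488] [109.5 255.1] [ 0.437 -0.654]
scene green [245 264   9  23  98] [249.2 274.9] [ 0.711 -0.283]
scene green [376 276  37  35 818] [394.3 292.6] [0.96  0.071]
scene red [214 227  21  29 228] [224.2 240.9] [ 0.557 -0.314]
scene red [175 243  19  18 132] [184.  251.6] [ 0.541 -0.439]
side green [ 0 27 47 23 75] [22.4 33.9] [-0.512  1.393]
side green [ 0 49  8 17 52] [ 3.1 56.5] [-0.543  1.188]
side green [440 155  30  18 353] [454.2 163.7] [0.974 0.086]
side green [ 44 184  43  42 839] [ 62.  209.2] [-0.152  0.202]
side green [ 10 188  22  24  66] [ 21.1 201.8] [-0.27   0.262]
side green [ 85 205  18  16  45] [ 92.8 213.5] [-0.067  0.163]
side green [  0 209   9   6  26] [  4.3 211.6] [-0.306  0.234]
side green [ 79 262  24   6  37] [ 91.9 265.9] [-0.049 -0.016]
side green [399 291  33  10 185] [414.9 295. ] [ 0.683 -0.292]
side red [340 303  47  31 642] [362.2 317.8] [ 0.547 -0.319]
side red [348 370  32  30 361] [363.9 385.7] [ 0.505 -0.453]
```

```bash
python3 - <<'E'
from h import *
t=arm.current_t()
arm.move_ptp([0.50,0.20,0.33],[0,90,0]); print(arm.current_t()-t, arm.current_contact_force())
i,im=grab("wrist","w1"); np.save("w1.npy",i['world_from_camera']); print(i['world_from_camera'].round(3))
grab("scene","scene1");grab("side","side1")
E
```

```text
1.7583000000000002 [-0.30350804 -0.6275526  -0.12953285]
[[-0.001  0.951  0.309  0.42 ]
 [ 1.     0.001  0.     0.201]
 [-0.     0.309 -0.951  0.465]
 [ 0.     0.     0.     1.   ]]
```

View pics/w1.png

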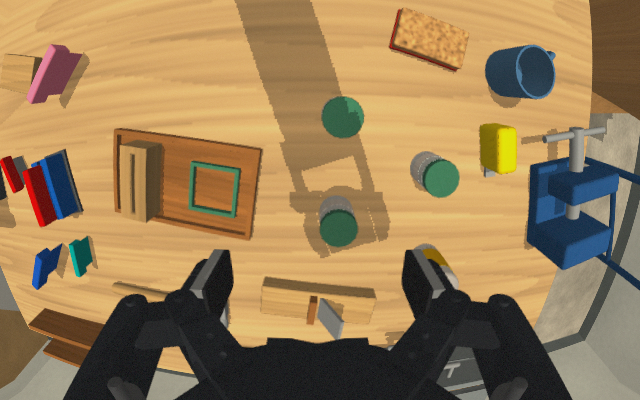

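The wrist view shows the lids at (343,117), (440,177) and (338,228), the pocket frame around (215,188), the block around (140,180) and the red handle at (41,195). I'll turn these into positions.

```bash
cat > m.py <<'E'
from h import *
def measure(im,i,fish,z0=True):
    out={}
    m,l,b=blobs(im,(60,80,20),(95,255,255),amin=40)
    for k,s,c in b:
        ys,xs=np.nonzero(l==k)
        p=np.array([plane(i,(x,y),.075,fish) for x,y in zip(xs,ys)])
        cen=p.mean(0)
        if not(0.3<cen[0]<0.8 and abs(cen[1])<0.45): continue
        print('green',s,c.round(1),'lid',cen.round(4),'ext',np.ptp(p,axis=0).round(3), 'z20',plane(i,c,.020,fish).round(4))
    m,l,b=blobs(im,(0,170,60),(5,255,255),(174,170,60),(180,255,255),amin=60)
    for k,s,c in b: print('red',s,c.round(1),plane(i,c,.085,fish).round(4))
E
python3 - <<'E'
from m import *
i=vision.camera_info("wrist"); i['world_from_camera']=np.load("w1.npy")
rd=lambda n:cv2.cvtColor(cv2.imread(f"pics/{n}.png"),cv2.COLOR_BGR2RGB)
im=rd("w1"); measure(im,i,True)
# pocket frame: outer contour in world z=.020
m,l,b=blobs(im,(60,80,20),(95,255,255),amin=40)
for k,s,c in b:
    if 150<c[0]<260 and 140<c[1]<230:
        ys,xs=np.nonzero(l==k)
        p=np.array([plane(i,(x,y),.020,True) for x,y in zip(xs,ys)],np.float32)
        print('frame',cv2.minAreaRect(p*1000))
for q in [(118,128),(262,148),(250,239),(113,208)]: print('traycorner',plane(i,q,.02,True).round(4))
for n in ["scene","side"]:
    print(n); measure(rd(n+"1"),vision.camera_info(n),False)
for n,(x0,y0,x1,y1) in dict(w1=(100,110,280,250),side1=(290,190,370,285),scene1=(255,195,355,255)).items():
    im=cv2.imread(f"pics/{n}.png")[y0:y1,x0:x1]; f=min(790/(x1-x0),590/(y1-y0)); cv2.imwrite(f"pics/z_{n}.png",cv2.resize(im,None,fx=f,fy=f,interpolation=cv2.INTER_CUBIC)); print(n,f)
E
```

```text
green [ 323   97   41   40 1291] [342.5 116.7] lid [0.4457 0.2327] ext [0.05 0.05] z20 [0.4493 0.2372]
green [189 161  51  57 783] [212.9 188.8] lid [0.5405 0.0579] ext [0.081 0.08 ] z20 [0.5569 0.0384]
green [ 423  160   36   37 1037] [440.4 177.8] lid [0.524  0.3708] ext [0.052 0.054] z20 [0.5385 0.3945]
green [ 320  209   37   37 1054] [338.3 227.7] lid [0.5965 0.2303] ext [0.055 0.05 ] z20 [0.6211 0.2344]
green [ 69 237  24  40 604] [ 80.1 255.4] lid [ 0.6675 -0.2364] ext [0.089 0.068] z20 [ 0.7017 -0.2974]
red [389  10  67  61 158] [412.2  47.7] [0.3543 0.3182]
red [  0 156  24  37 441] [ 11.4 173.9] [ 0.5041 -0.3862]
red [  22  166   35   61 1124] [ 39.  195.4] [ 0.5473 -0.3014]
frame ((557.4698486328125, 37.81365966796875), (80.18844604492188, 81.57798767089844), 79.79242706298828)
traycorner [ 0.4506 -0.1289]
traycorner [0.4945 0.1203]
traycorner [0.6423 0.0921]
traycorner [ 0.5923 -0.1679]
scene
green [348 169  11   9  84] [352.7 173.1] lid [0.4505 0.2293] ext [0.052 0.049] z20 [0.397  0.2637]
green [389 170  11   9  89] [393.9 173.9] lid [0.5288 0.3687] ext [0.052 0.048] z20 [0.4798 0.4112]
green [368 193  12  10 103] [373.3 197.6] lid [0.6027 0.2271] ext [0.051 0.047] z20 [0.5582 0.2614]
green [245 264   9  23  98] [249.2 274.9] lid [ 0.7107 -0.2829] ext [0.085 0.018] z20 [ 0.6728 -0.2788]
red [214 227  21  29 227] [224.2 240.8] [ 0.5571 -0.3137]
red [175 243  19  18 133] [184.  251.7] [ 0.5412 -0.4391]
side
green [399 291  33  10 187] [415.1 295.1] lid [ 0.6833 -0.2923] ext [0.076 0.026] z20 [ 0.7039 -0.2667]
red [340 303  47  31 644] [362.4 317.7] [ 0.5471 -0.3186]
red [348 370  32  30 359] [363.8 385.7] [ 0.5053 -0.4529]
w1 4.214285714285714
side1 6.2105263157894735
scene1 7.9
```

View pics/z_w1.png

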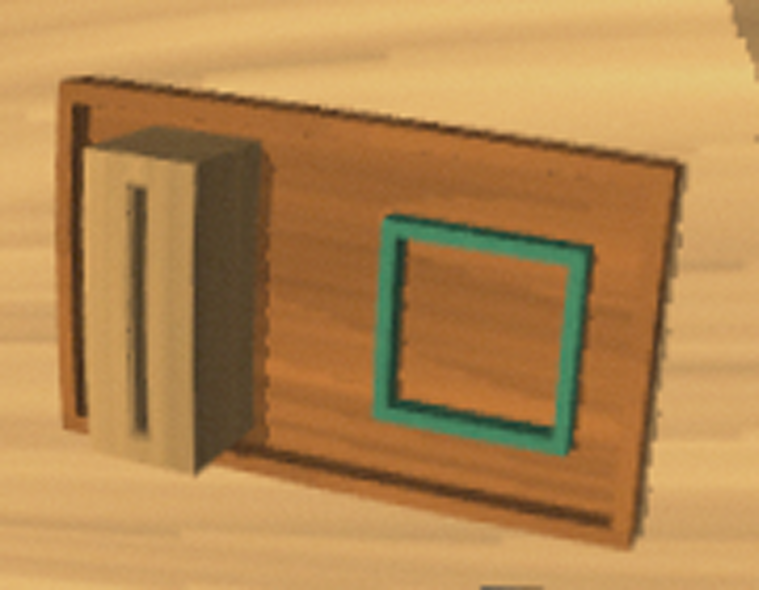

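```bash
python3 - <<'E'
from h import *
i=vision.camera_info("side"); s=vision.camera_info("scene")
print('glue',plane(i,(336,139),0),'cap',tri([ray(i,(336.5,100)),ray(s,(429,181))]))
print('tape',plane(i,(273,125),.05),plane(s,(410,165),.05))
print('plane',plane(i,(375,150),.09),plane(s,(399,231),.08))
E
```

```text
glue [0.68802215 0.38097474] cap (array([0.68923427, 0.39051977, 0.15576165]), [np.float64(0.0015133537750954924), np.float64(0.001513353775095365)])
tape [0.48054075 0.45313465] [0.49099239 0.47818957]
plane [0.75772976 0.19253916] [0.77900642 0.21480338]
```

View pics/side1.png

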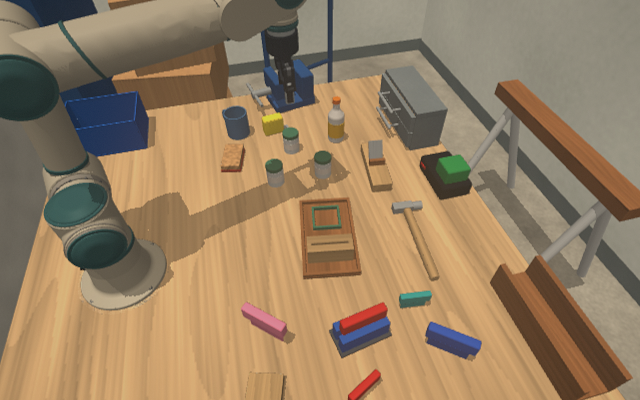

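```bash
cat > t.py <<'E'
from h import *
def lid(guess,name=None,view=False):
    i,im=grab("wrist",name)
    m,l,b=blobs(im,(60,80,20),(95,255,255),amin=150)
    best=None
    for k,s,c in b:
        mm=(l==k).astype(np.uint8)
        cs,_=cv2.findContours(mm,cv2.RETR_EXTERNAL,cv2.CHAIN_APPROX_NONE)
        p=np.array([plane(i,q[0],.075,True) for q in max(cs,key=len)],np.float32)
        (cx,cy),r=cv2.minEnclosingCircle(p)
        d=np.hypot(cx-guess[0],cy-guess[1])
        if best is None or d<best[0]: best=(d,cx,cy,r)
    print('lid',np.round(best,4)); return np.array(best[1:3])
def weigh(guess,yaw,name,lift=.03):
    t=arm.current_t()
    arm.move_ptp([guess[0],guess[1],.17],[0,90,yaw])
    g=lid(guess,name)
    arm.movel([g[0],g[1],.04],v=.15)
    f0=np.array(arm.current_contact_force())
    hand.set_gripper(.045,grip_force=60)
    w=arm.current_gripper_width(); f1=np.array(arm.current_contact_force())
    arm.movel([g[0],g[1],.04+lift],v=.1); arm.wait(.3)
    f2=np.mean([arm.current_contact_force() for _ in range(5)],axis=0)
    print('w',w,f0.round(2),f1.round(2),f2.round(2),'dt',arm.current_t()-t)
    return g,f2[2]
def putback(g):
    arm.movel([g[0],g[1],.0405],v=.1); hand.set_gripper(.085); arm.movel([g[0],g[1],.17],v=.3)
E
python3 - <<'E'
from t import *
g,f=weigh((.4457,.2327),0,"wA"); np.save("g.npy",g)
print(arm.current_t())
E
```

```text
lid [0.0014 0.4444 0.2332 0.0274]
w 0.052726932632936194 [0.84 0.25 0.61] [0.52 0.27 5.49] [-0.2   0.66 -2.06] dt 2.9417
5.0
```

View pics/wA.png

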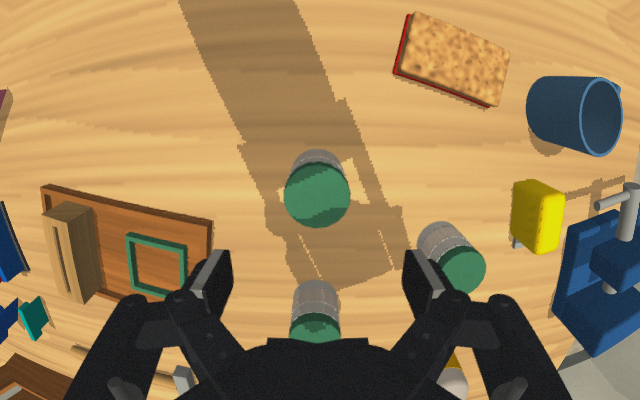

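Tin A pulls about 2 N, so it's an empty one. I'll set it back and weigh the next.

```bash
python3 - <<'E'
from t import *
g=np.load("g.npy"); putback(g)
print(lid(g))
g,f=weigh((.5965,.2303),0,"wC"); np.save("g.npy",g)
if f>-3.6: 
    putback(g); print('after',lid(g)); g,f=weigh((.524,.3708),-50,"wB"); np.save("g.npy",g)
print(f,arm.current_t())
E
```

```text
lid [0.0005 0.444  0.2334 0.0272]
[0.44395554 0.23336506]
lid [0.0016 0.5978 0.2311 0.0274]
w 0.05288797132138139 [-0.34  0.24 -0.17] [-0.18 -1.2   6.13] [-0.64 -0.27 -5.84] dt 2.875
-5.841302406731997 9.375
```

Tin C pulls about 5.8 N, so it's the full one. I'll carry it over the tray and re-measure the pocket.

```bash
python3 - <<'E'
from t import *
g=np.load("g.npy")
arm.movel([g[0],g[1],.15],v=.25)
arm.move_ptp([.49,.02,.20],[0,90,-10.2])
i,im=grab("wrist","wP"); np.save("wP.npy",i['world_from_camera']); print(arm.current_gripper_width(),arm.current_t())
m,l,b=blobs(im,(60,80,20),(95,255,255),amin=100)
for k,s,c in b:
    ys,xs=np.nonzero(l==k)
    p=np.array([plane(i,(x,y),.020,True) for x,y in zip(xs,ys)],np.float32)
    print(s,c,cv2.minAreaRect(p*1000))
E
```

```text
0.053248233626219624 10.85
[ 497   83   47   54 1950] [520.34153846 108.88769231] ((451.8750915527344, 270.0332946777344), (72.86003875732422, 62.42070007324219), 75.64672088623047)
[ 586  147   31   43 1006] [600.99204771 167.50695825] ((546.0250244140625, 435.6507263183594), (80.41535186767578, 62.843265533447266), 65.9310073852539)
[340 194  39  48 472] [367.43644068 208.34110169] ((542.200439453125, 70.00908660888672), (69.076171875, 33.69718551635742), 22.865406036376953)
[  253   234   129   110 11065] [317.14749209 289.66534117] ((642.485595703125, -8.629196166992188), (164.58413696289062, 168.9582977294922), 88.63482666015625)
```

View pics/wP.png

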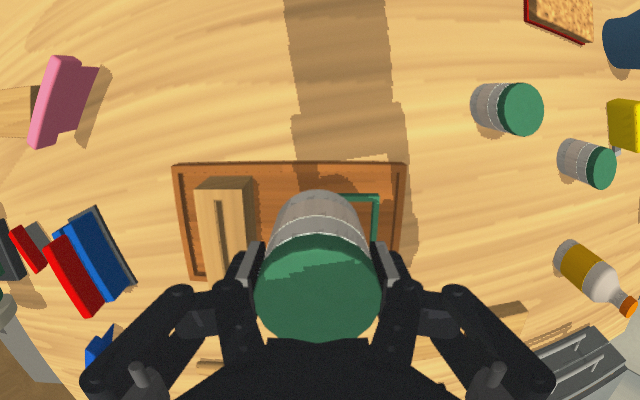

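```bash
python3 - <<'E'
from h import *
i=vision.camera_info("wrist"); i['world_from_camera']=np.load("wP.npy")
print(plane(i,(379.5,195),.02,True)); a=plane(i,(406.5,163),.02,True); b=plane(i,(172.5,164.5),.02,True); print(a,b)
d=a-b; print(np.linalg.norm(d)); d/=np.linalg.norm(d); n=np.array([d[1],-d[0]]); print('yaw',np.degrees(np.arctan2(-d[0],d[1])));print('pocket',(a+b)/2+n*.075+d*.062,'slot',(a+b)/2+n*.075-d*.062)
im=cv2.imread("pics/wP.png")[150:300,160:420]; cv2.imwrite("pics/z_wP.png",cv2.resize(im,None,fx=3,fy=3,interpolation=cv2.INTER_CUBIC))
E
```

```text
[0.5256481  0.08322793]
[0.49526878 0.11680008] [ 0.44998853 -0.13588324]
0.2567083253776408
yaw -10.159437860004251
pocket [0.55738876 0.03825721] slot [ 0.53551665 -0.08379856]
```

View pics/z_wP.png

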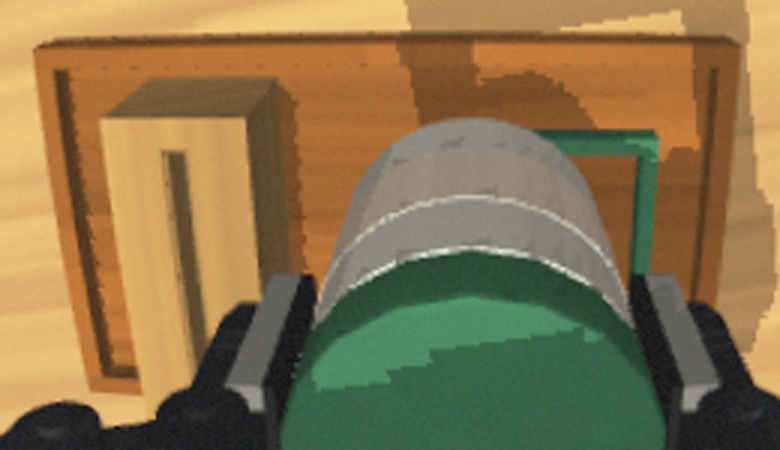

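Two measurements of the pocket agree at (0.5574, 0.0380), yaw −10.2°. I'll place the tin.

```bash
python3 - <<'E'
from t import *
x,y=.5574,.0380
arm.movel([x,y,.10],v=.2)
print(arm.movel([x,y,.049],v=.06),arm.current_contact_force())
print(arm.movel([x,y,.0475],v=.03,until_force=3),arm.current_contact_force(),arm.current_eef_pos())
hand.set_gripper(.085); arm.movel([x,y,.16],v=.25)
grab("wrist","wQ"); print('lidz', lid((x,y)))
# plane for lid at .083
arm.move_ptp([.50,-.12,.24],[0,90,-10.2])
i,im=grab("wrist","wS"); np.save("wS.npy",i['world_from_camera']); print(arm.current_t())
E
```

```text
False [-3.12168418 -0.66909401 -2.01579139]
False [-7.07592185 -1.40534664  8.17959339] [0.55781168 0.03796531 0.04928246]
lid [0.0134 0.5441 0.0394 0.0455]
lidz [0.54405081 0.03942303]
14.8
```

View pics/wQ.png

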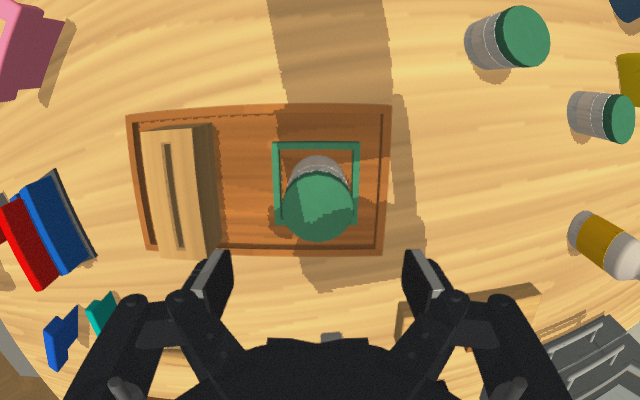

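View pics/wS.png

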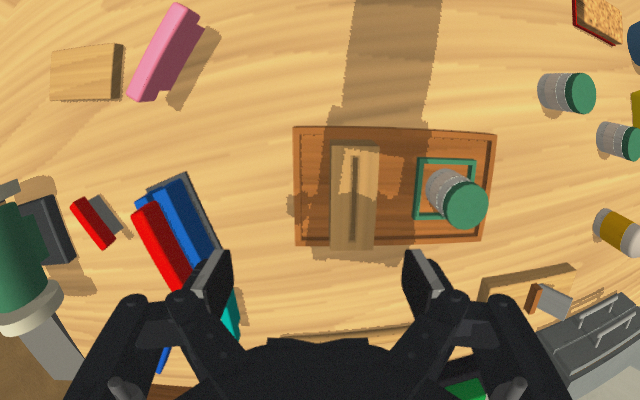

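```bash
python3 - <<'E'
from h import *
i=vision.camera_info("wrist"); i['world_from_camera']=np.load("wS.npy")
im=cv2.cvtColor(cv2.imread("pics/wS.png"),cv2.COLOR_BGR2RGB)
m,l,b=blobs(im,(60,80,20),(95,255,255),amin=100)
mm=cv2.morphologyEx(m,cv2.MORPH_OPEN,np.ones((13,13),np.uint8))
n,l,s,c=cv2.connectedComponentsWithStats(mm)
for k in range(1,n):
    if 430<c[k][0]<500 and 170<c[k][1]<240:
        cs,_=cv2.findContours((l==k).astype(np.uint8),cv2.RETR_EXTERNAL,cv2.CHAIN_APPROX_NONE)
        p=np.array([plane(i,q[0],.083,True) for q in cs[0]],np.float32); print('tin',cv2.minEnclosingCircle(p),p.mean(0))
crop=cv2.imread("pics/wS.png")[120:260,285:425]; cv2.imwrite("pics/z_wS.png",cv2.resize(crop,None,fx=4,fy=4,interpolation=cv2.INTER_CUBIC))
g=cv2.cvtColor(im,cv2.COLOR_RGB2GRAY)
for v in range(150,254,6): print(v,g[v,326:382])
crop=cv2.imread("pics/wS.png")[160:310,110:260]; cv2.imwrite("pics/z_wS2.png",cv2.resize(crop,None,fx=4,fy=4,interpolation=cv2.INTER_CUBIC))
E
```

```text
tin ((0.5572623610496521, 0.03429264575242996), 0.029315050691366196) [0.55615973 0.03492334]
150 [ 85  87  82  83  80 103 127 130 130 129 124 126 127 127 124 122 121 120
 143 162 171 172 169 170 172 173 173 170 147 148 164 174 170 162 119 130
 137 134 136 133 132 131 120 113 111 112 113 115 116 113 114 117 116 105
  88  87]
156 [ 91  87  88  83  80 101 127 132 131 126 126 125 127 128 123 120 119 121
 155 172 171 169 170 171 151 140 132 108 107 129 134 135 139 144 159 165
 167 167 170 168 167 166 163 162 161 158 159 161 163 164 165 164 164 136
 128 127]
162 [ 83  85  81  80  83 116 127 134 129 127 125 126 126 126 124 124 121 163
 175 174 172 169 171 169 158 140 120  84  81  82  84 101 132 142 159 167
 167 169 169 168 166 165 163 159 157 157 160 161 162 164 164 162 159 122
 118 117]
168 [ 86  84  83  83  84 114 127 131 128 128 125 125 126 124 123 128 165 173
 172 173 172 170 170 170 156 136 126  82  81  88  81 101 134 144 161 166
 167 169 168 167 167 163 162 157 158 159 160 159 162 160 163 160 151 120
 114 114]
174 [ 85  85  83  82  78 115 126 131 128 126 125 126 126 125 138 173 170 1
[... 2487 characters left out ...]
]
240 [ 74  75  80  86 104 126 124 124 127 123 125 122 121 121 121 124 123 126
 123 121 122 120 106  95  94  93  94  93  91 101 112 120 119 120 119 118
 114 112 110 108 108 110 110 112 108 109 111 107  86  81  86  83  84  84
  84  82]
246 [119 115 117 117 117 123 126 124 125 121 126 121 122 123 124 123 124 123
 123 119 123 118 118 117 119 119 116 116 118 113 121 121 120 121 119 116
 111 112 113 110 111 111 111 107 110 107 113 123 137 137 133 135 136 136
 133 133]
252 [138 142 139 138 141 140 140 137 139 137 142 140 138 138 138 134 137 135
 134 133 131 132 134 136 131 132 132 131 129 131 129 131 133 129 131 131
 130 130 131 130 129 130 131 133 131 132 132 131 132 132 129 131 129 129
 127 129]
```

View pics/z_wS.png

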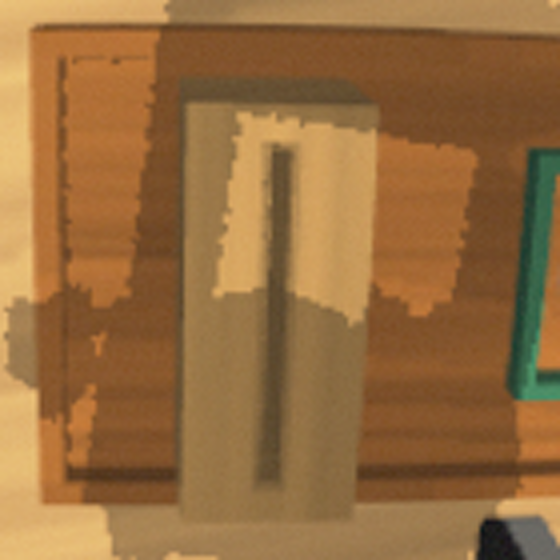

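View pics/z_wS2.png

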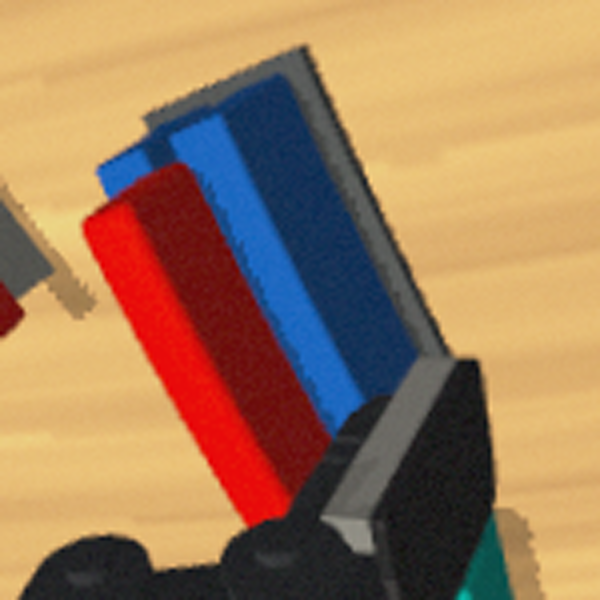

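```bash
python3 - <<'E'
from h import *
i=vision.camera_info("wrist"); i['world_from_camera']=np.load("wS.npy")
P=lambda x,y:plane(i,(285+(x+.5)/4-.5,120+(y+.5)/4-.5),.06,True)
c=[P(*q) for q in [(182,101),(378,104),(354,522),(182,518)]]
print(np.round(c,4),'centre',np.mean(c,0)); 
d=(c[3]+c[2]-c[0]-c[1])/2; print(np.linalg.norm(d),np.degrees(np.arctan2(d[1],d[0])), np.linalg.norm(c[0]-c[1]),np.linalg.norm(c[2]-c[3]))
# slot: darkest centroid per row
a,b=P(282,143),P(268,488); print('slot ends',a,b,(a+b)/2,np.linalg.norm(a-b),np.degrees(np.arctan2(*(b-a)[::-1])))
E
```

```text
[[ 0.4728 -0.1004]
 [ 0.4819 -0.0503]
 [ 0.6011 -0.071 ]
 [ 0.5902 -0.1199]] centre [ 0.53652075 -0.08539223]
0.12001797520349723 -9.655691346118175 0.05088636208884748 0.05005023318023884
slot ends [ 0.48800998 -0.0766764 ] [ 0.58524019 -0.09429602] [ 0.53662508 -0.08548621] 0.09881378744706147 -10.271414271936532
```

```bash
python3 - <<'E'
from h import *
i=vision.camera_info("wrist"); i['world_from_camera']=np.load("wS.npy")
P=lambda x,y:plane(i,(110+(x+.5)/4-.5,160+(y+.5)/4-.5),.095,True)
for q in [(83,218),(134,207),(248,527)]: print(P(*q))
d=P(248,527)-P(83,218); a=np.degrees(np.arctan2(d[1],d[0])); print('dir',a)
for yaw in (a,): 
    print([kinematics.solve_ik([.535,-.31,.25],[0,90,yaw])])
E
```

```text
[ 0.49758335 -0.32864688]
[ 0.49725688 -0.30974612]
[ 0.60102114 -0.31410738]
dir 8.001227964391731
[array([ -33.51098318,   18.1789725 ,   61.91906641,    0.        ,
         99.90196109, -131.51221115])]
```

```bash
python3 - <<'E'
from h import *
arm.move_ptp([.51,-.315,.25],[0,90,8])
i,im=grab("wrist","wR"); np.save("wR.npy",i['world_from_camera']); print(arm.current_t())
hsv=cv2.cvtColor(im,cv2.COLOR_RGB2HSV)
for vmin in (60,170):
    m=cv2.inRange(hsv,(0,170,vmin),(6,255,255))|cv2.inRange(hsv,(174,170,vmin),(180,255,255))
    n,l,s,c=cv2.connectedComponentsWithStats(m)
    for k in range(1,n):
        if s[k][4]>300:
            ys,xs=np.nonzero(l==k); p=np.array([plane(i,q,.095,True) for q in zip(xs,ys)],np.float32)
            print(vmin,s[k],c[k].round(1),cv2.minAreaRect(p*1000))
E
```

```text
15.65
60 [ 185  121   41   70 1341] [204.9 155.4] ((501.4483947753906, -426.27276611328125), (70.75700378417969, 21.73151206970215), 25.907875061035156)
60 [ 299  158   23  106 2139] [310.6 209.4] ((547.0742797851562, -314.46832275390625), (114.25431823730469, 20.766199111938477), 9.031733512878418)
170 [185 123  35  68 820] [201.5 156.8] ((503.3466491699219, -430.1806640625), (70.75700378417969, 13.042469024658203), 25.907875061035156)
170 [ 299  164   22  100 1695] [310.1 209.6] ((550.1049194335938, -314.11468505859375), (108.13736724853516, 20.154829025268555), 9.139764785766602)
```

View pics/wR.png

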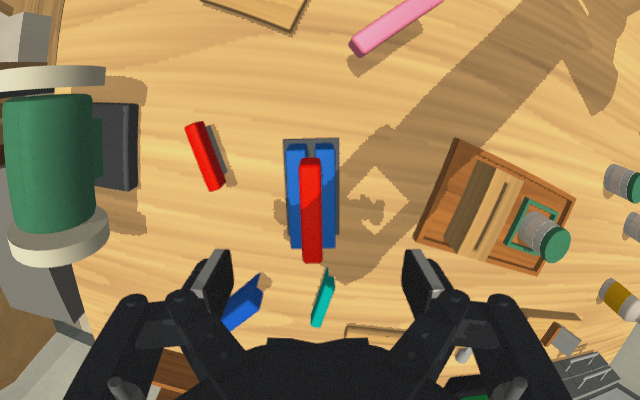

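```bash
python3 - <<'E'
from h import *
x,y,yaw=.5498,-.3141,9.1
arm.move_ptp([x,y,.15],[0,90,yaw])
i,im=grab("wrist","wR2"); np.save("wR2.npy",i['world_from_camera'])
arm.movel([x,y,.072],v=.12); print(arm.current_contact_force(),arm.current_eef_pos())
hand.set_gripper(.012,grip_force=70); print(arm.current_gripper_width(),arm.current_contact_force(),arm.current_eef_pos(),arm.current_orientation())
i,im=grab("wrist","wR3"); np.save("wR3.npy",i['world_from_camera'])
print(arm.current_t())
for n in ("wR2","wR3"):
    im=cv2.cvtColor(cv2.imread(f"pics/{n}.png"),cv2.COLOR_BGR2RGB); i['world_from_camera']=np.load(n+".npy")
    hsv=cv2.cvtColor(im,cv2.COLOR_RGB2HSV)
    m=cv2.inRange(hsv,(0,170,100),(6,255,255))|cv2.inRange(hsv,(174,170,100),(180,255,255))
    k_,l,s,c=cv2.connectedComponentsWithStats(m)
    for k in range(1,k_):
        if s[k][4]>300:
            ys,xs=np.nonzero(l==k); p=np.array([plane(i,q,.095,True) for q in zip(xs,ys)],np.float32)
            print(n,s[k],c[k].round(1),cv2.minAreaRect(p*1000))
E
```

```text
[-0.20912118  0.73196858  0.06664829] [ 0.55031891 -0.31449651  0.07329782]
0.021168306169738433 [0.4722934  0.58525897 1.50685589] [ 0.54998365 -0.31422629  0.07238263] [-45.78700483  89.95964257 -36.6838869 ]
17.6583
wR2 [ 142   83   56   96 2757] [169.1 129. ] ((503.832763671875, -420.45819091796875), (67.23702239990234, 22.645450592041016), 25.7650203704834)
wR2 [ 299  131   34  154 4748] [315.7 206.2] ((547.940673828125, -314.265869140625), (110.86660766601562, 21.01431655883789), 9.173131942749023)
wR3 [  77   82   80  133 5639] [115.6 146.2] ((499.8432922363281, -409.83306884765625), (60.92961502075195, 24.963397979736328), 25.81642723083496)
wR3 [ 290  150   55  193 9419] [317.  242.7] ((537.6663818359375, -315.9195251464844), (94.41197967529297, 21.147815704345703), 9.253807067871094)
```

View pics/wR2.png

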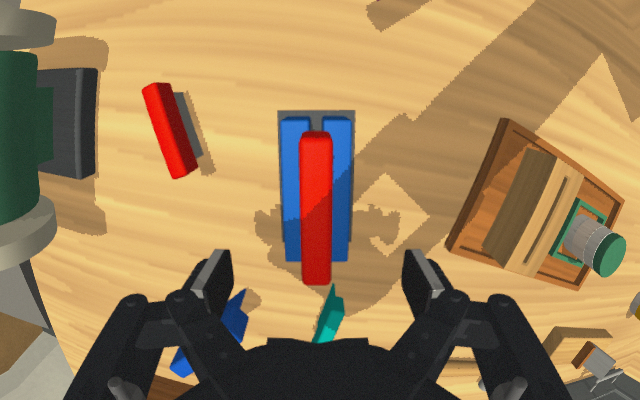

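View pics/wR3.png

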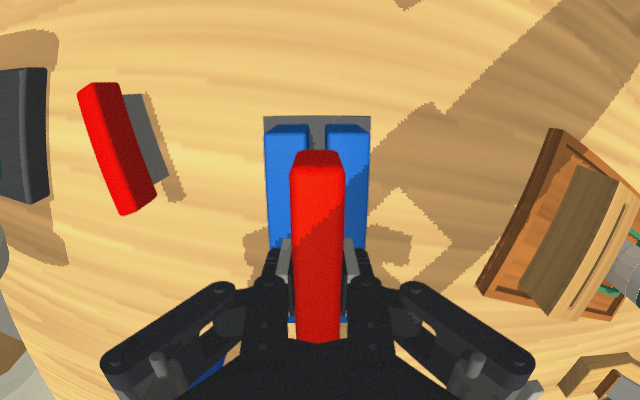

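```bash
python3 - <<'E'
from h import *
arm.movel([.55,-.3142,.18],v=.2)
print(arm.current_gripper_width(),arm.current_contact_force())
arm.move_ptp([.53,-.165,.19],[0,90,-10.2])
i,im=grab("wrist","wT"); np.save("wT.npy",i['world_from_camera'])
print(arm.current_t(),arm.current_eef_pos())
E
```

```text
0.02106107550046016 [ 0.07382524  0.50852528 -3.10761708]
19.05 [ 0.52966959 -0.16550677  0.18866939]
```

View pics/wT.png

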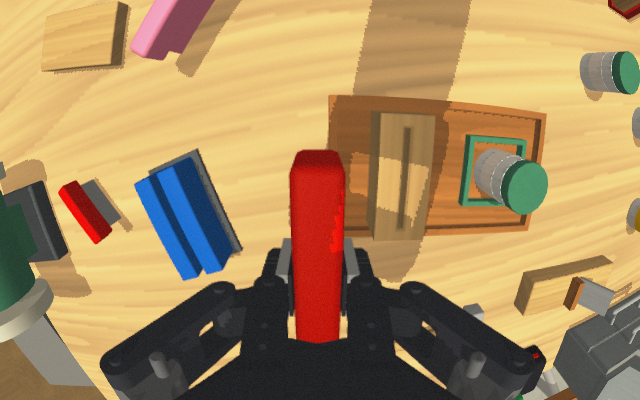

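The scraper is held straight with its top at (317,150–340). The slot shows beside it at (407,128)–(402,228). I'll zoom in to measure it.

```bash
python3 - <<'E'
import cv2
crop=cv2.imread("pics/wT.png")[100:250,350:450]; cv2.imwrite("pics/z_wT.png",cv2.resize(crop,None,fx=4,fy=4,interpolation=cv2.INTER_CUBIC)[:600])
E
```

```text
(no output)
```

View pics/z_wT.png

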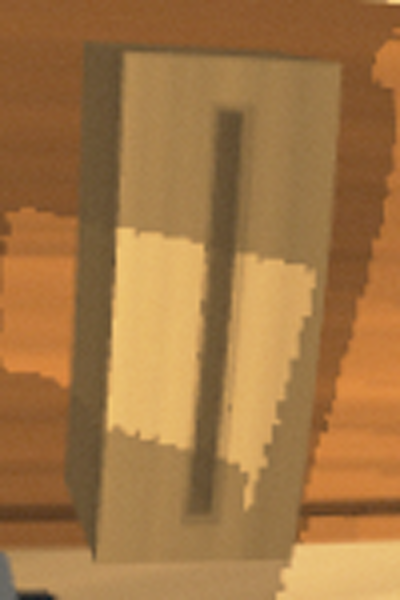

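```bash
python3 - <<'E'
from h import *
i=vision.camera_info("wrist"); i['world_from_camera']=np.load("wT.npy")
P=lambda x,y:plane(i,(350+(x+.5)/4-.5,100+(y+.5)/4-.5),.06,True)
c=[P(*q) for q in [(123,52),(341,64),(302,560),(96,562)]]
print(np.round(c,4),'centre',np.mean(c,0)); 
d=(c[3]+c[2]-c[0]-c[1])/2; print(np.linalg.norm(d),np.degrees(np.arctan2(d[1],d[0])), np.linalg.norm(c[0]-c[1]),np.linalg.norm(c[2]-c[3]))
for q in [((232,105),(201,522)),((230,110),(200,514))]:
    a,b=P(*q[0]),P(*q[1]); print('slot',(a+b)/2,np.linalg.norm(a-b),np.degrees(np.arctan2(*(b-a)[::-1])))
E
```

```text
[[ 0.4734 -0.0996]
 [ 0.4824 -0.0502]
 [ 0.6013 -0.0687]
 [ 0.5911 -0.1204]] centre [ 0.53704163 -0.08474528]
0.11988795429020505 -9.45126409550704 0.050142495307683284 0.052700046166304595
slot [ 0.53688518 -0.08543601] 0.09877809433198136 -9.914231064136215
slot [ 0.53631984 -0.08577973] 0.09554240407689159 -9.944904372251916
```

```bash
python3 - <<'E'
from h import *
x,y,yaw=.5377,-.0857,-10.1
arm.move_ptp([x,y,.16],[0,90,yaw])
arm.movel([x,y,.130],v=.1); arm.wait(.2)
f0=arm.current_contact_force()
r=arm.movel([x,y,.112],v=.04,until_force=10)
print(r,f0,arm.current_contact_force(),arm.current_eef_pos(),arm.current_t())
if not r:
    r=arm.movel([x,y,.0772],v=.05,until_force=15)
    print(r,arm.current_contact_force(),arm.current_eef_pos(),arm.current_t())
grab("wrist","wU");grab("side","sU")
E
```

```text
False [ 0.13749711  0.17925901 -1.52332646] [ 0.9377438  -0.8106491  -1.79582338] [ 0.53766724 -0.08567111  0.111878  ] 20.7333
True [0.29331953 0.31671827 3.45578148] [ 0.53735289 -0.0856236   0.07734822] 21.425
```

View pics/wU.png

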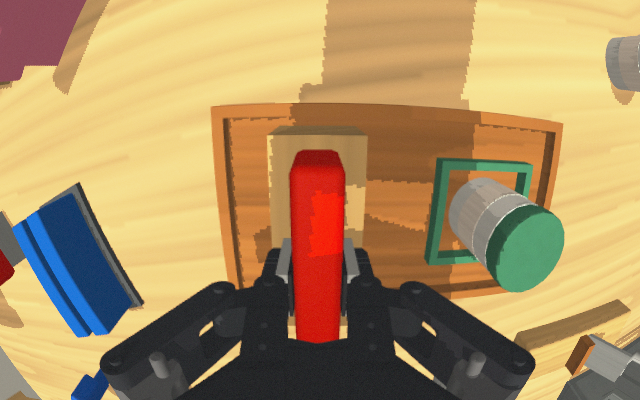

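It went home with almost no side force, and z = 0.0773 is the expected seated height. I'll release, back off and check.

```bash
python3 - <<'E'
from h import *
p=arm.current_eef_pos()
hand.set_gripper(.06); arm.movel([p[0],p[1],.2],v=.2)
arm.move_ptp([.44,-.02,.30],[0,90,-10.1])
i,im=grab("wrist","wV"); np.save("wV.npy",i['world_from_camera']); grab("side","sV"); grab("scene","cV")
m=blobs(im,(60,80,20),(95,255,255),amin=100)[0]
mm=cv2.morphologyEx(m,cv2.MORPH_OPEN,np.ones((13,13),np.uint8))
n,l,s,c=cv2.connectedComponentsWithStats(mm)
for k in range(1,n):
    cs,_=cv2.findContours((l==k).astype(np.uint8),cv2.RETR_EXTERNAL,cv2.CHAIN_APPROX_NONE)
    for z in (.083,.075):
        q=np.array([plane(i,q[0],z,True) for q in cs[0]],np.float32); print('tin',c[k].round(),z,np.round(cv2.minEnclosingCircle(q)[0],4))
m,l,b=blobs(im,(0,170,100),(5,255,255),(174,170,100),(180,255,255),amin=300)
for k,s,c in b:
    ys,xs=np.nonzero(l==k); q=np.array([plane(i,t,.10,True) for t in zip(xs,ys)],np.float32); print('red',c,cv2.minAreaRect(q*1000))
print(arm.current_t())
for nm,(x0,y0,x1,y1) in dict(sV=(250,110,380,290),cV=(250,150,410,250)).items():
    f=min(790/(x1-x0),590/(y1-y0)); cv2.imwrite(f"pics/z_{nm}.png",cv2.resize(cv2.imread(f"pics/{nm}.png")[y0:y1,x0:x1],None,fx=f,fy=f,interpolation=cv2.INTER_CUBIC))
E
```

```text
tin [503. 138.] 0.083 [0.4424 0.2245]
tin [503. 138.] 0.075 [0.4443 0.2298]
tin [570. 179.] 0.083 [0.5187 0.3589]
tin [570. 179.] 0.075 [0.5222 0.3672]
tin [371. 242.] 0.083 [0.552  0.0332]
tin [371. 242.] 0.075 [0.5563 0.0341]
tin [ 23. 274.] 0.083 [ 0.5636 -0.6981]
tin [ 23. 274.] 0.075 [ 0.5682 -0.7139]
red [280.03907751 246.504164  ] ((532.1937866210938, -82.34529876708984), (24.038393020629883, 119.0041732788086), 79.35798645019531)
red [ 87.52416918 247.59818731] ((491.144287109375, -385.5164794921875), (70.51559448242188, 39.126792907714844), 26.254056930541992)
23.5667
```

View pics/wV.png

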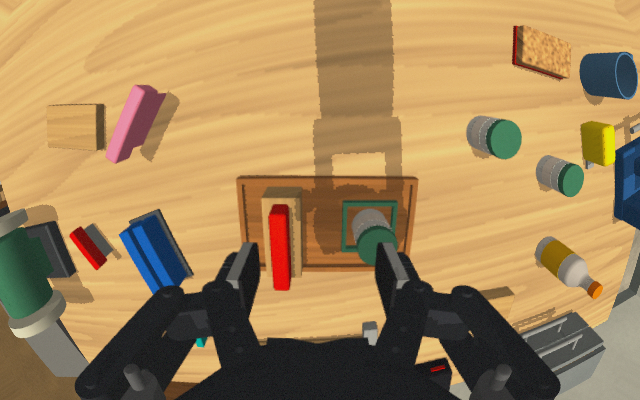

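View pics/z_sV.png

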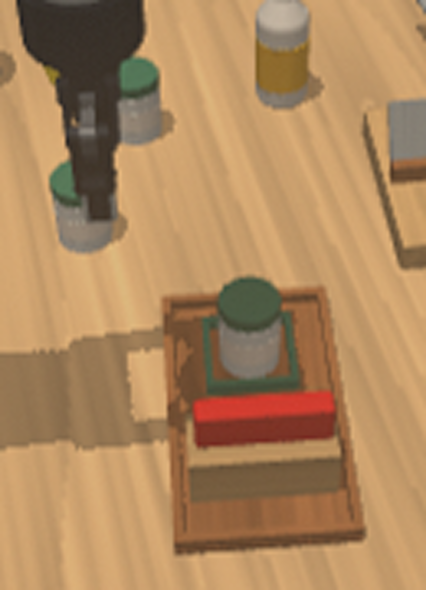

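View pics/z_cV.png

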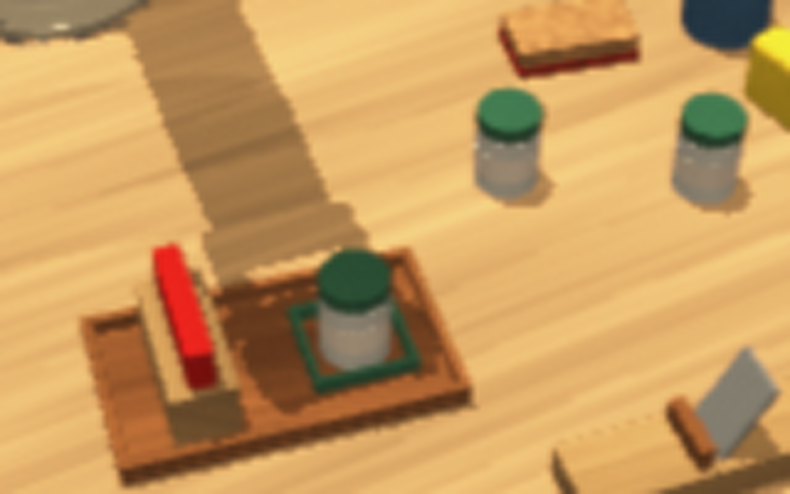

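```bash
python3 - <<'E'
from h import *
r={}
for n,f in (("side","sV"),("scene","cV")):
    i=vision.camera_info(n); im=cv2.cvtColor(cv2.imread(f"pics/{f}.png"),cv2.COLOR_BGR2RGB)
    m,l,b=blobs(im,(60,80,20),(95,255,255),amin=60); print(n,[(s,c.round(1)) for k,s,c in b if 250<c[0]<420 and 120<c[1]<260])
i=vision.camera_info("side"); s=vision.camera_info("scene")
print('full',tri([ray(i,(326.0,202.5)),ray(s,(321.5,206))]))
print('empty A',tri([ray(i,(275,167)),ray(s,(352.6,173))]), 'bottom-lid ref z should be ~.008 lower')
E
```

```text
side []
scene [(array([347, 169,  12,   9,  90], dtype=int32), array([352.7, 172.9])), (array([389, 170,  11,   9,  89], dtype=int32), array([393.9, 173.9])), (array([315, 201,  13,  12, 124], dtype=int32), array([321.2, 206.7]))]
full (array([0.55841151, 0.03664108, 0.07768611]), [np.float64(0.0028601127405706935), np.float64(0.0028601127405706917)])
empty A (array([0.44740277, 0.22855174, 0.06788726]), [np.float64(0.0045304516083176215), np.float64(0.0045304516083176805)]) bottom-lid ref z should be ~.008 lower
```

The lid of the full tin triangulates about 10 mm above that of an empty one (8 mm expected), with its centre at (0.558, 0.037). That means it is seated on the pocket floor, so I'm handing in.

```bash
python3 - <<'E'
from h import *
arm.wait(.3); arm.hand_in(); print(arm.current_t())
E
```

```text
the job is handed in; nothing more can be done
the job is handed in; nothing more can be done
```

The kit tray is packed and I handed the job in just after 23.6 s of the 72 s allowed. No verdict was reported.

**Full tin:** I weighed two of the three tins. The first pulled about 2 N and went back to its place. The second, which had stood at about (0.598, 0.231), pulled 5.8 N, so it was the full one and I stood it in the pocket. The third tin was never touched.

**Scraper:** I took it from the rest and lowered it into the slot. It went down with almost no side force until the handle met the block, at the tool height expected for fully home (0.0773 m). The last pictures show the handle upright on the block.

**Last checks:**
- **Full tin:** its lid centre was within about 4 mm of the pocket centre in two views. A third gave up to 6 mm, but there a finger partly covers the lid. The lid sat about 10 mm above an empty tin's, where 8 mm was expected.
- **Empty tins and bystanders:** both empty tins stood upright where they started. Nothing else looked moved, by eye only.

**What disagreed:**
- **Placing force:** while setting the tin down, the tool felt about 7 N sideways and 8 N upward. The tin may have brushed the pocket, but it ended up seated.
- **Camera accuracy:** triangulating the lids from the scene and side cameras left 3–4.5 mm of ray mismatch.
- **Scraper position:** the final colour-mask reading of the handle included its side faces, so I relied on the insertion depth and forces instead.

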